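# Size an unmarked end plug in a stepped pocket gauge

## Task

The unmarked end plug standing in the square metal tray has to be sized in the gauge block: hold it upright by its grip and try it in the pockets one after the other, starting with the smallest and going up, feeling gently for the hole each time and never forcing it (stay well under 30 N), until it enters. Leave it fully home, with its flange flat on the block, in that first pocket that takes it, and let go. Leave the plug in the round dish, the timer and the marker as they are.

Things in the scene. Friction and masses are not known exactly. Their poses are not given: they have to be found in the camera images.
- plug_a: One of two loose white end plugs, 45 g, upright; whichever stands in the square tray is to be sized. Spigot 12 mm tall, diameter unmarked (23 to 28, differs between the two), under a flange 38 dia x 5; fluted round grip on top, 22 dia, 17 to 37 mm above the underside, same on both. Origin: centre of the spigot's underside; z up along its axis.
- plug_b: One of two loose white end plugs, 45 g, upright; whichever stands in the square tray is to be sized. Spigot 12 mm tall, diameter unmarked (23 to 28, differs between the two), under a flange 38 dia x 5; fluted round grip on top, 22 dia, 17 to 37 mm above the underside, same on both. Origin: centre of the spigot's underside; z up along its axis.
- gauge: Gauge block, fixed: aluminium bar 56 x 196 mm, flat top 28 mm above the bench, base plate 66 x 236 x 6. Four round pockets, 16 deep, in a row 46 mm apart by size. The one that fits leaves 1 mm of play and no lead-in: a plug over 1 mm off-centre rests on its rim, level with the top, as on one too small. Origin: centre of underside; y along the row to the smallest pocket, z up.
- pocket_1 (a point): Centre of the mouth of pocket 1 (the smallest, one dot), 22 mm in diameter, at the level of the block's top; a plug fully home here has its underside 12 mm below this point. z up.
- pocket_2 (a point): Centre of the mouth of pocket 2 (two dots), 25 mm in diameter, at the level of the block's top; a plug fully home here has its underside 12 mm below this point. z up.
- pocket_3 (a point): Centre of the mouth of pocket 3 (three dots), 28 mm in diameter, at the level of the block's top; a plug fully home here has its underside 12 mm below this point. z up.
- pocket_4 (a point): Centre of the mouth of pocket 4 (the largest, four dots), 31 mm in diameter, at the level of the block's top; a plug fully home here has its underside 12 mm below this point. z up.
- tray: Square pressed-metal tray, 90 x 90 x 12 mm, 2 mm floor, fixed; holds the plug to be sized, near its middle. Origin: centre of its underside.
- dish: Round white dish, 88 mm across, 12 mm high, 2 mm floor, fixed; holds the plug that is to be left alone. Origin: centre of its underside.
- timer: Bench timer lying flat, 64 x 66 x 19 mm, loose; a bystander. Origin: centre of its underside.
- marker: Marker pen lying, 17 x 135 x 16 mm, loose; a bystander. Origin: under its middle.

How it is judged:
By the outcome, as a careful person would: the job done as asked, in the order asked, and still so for the second after the job is handed in, with the robot touching nothing.
It also fails if it takes over 64 s, if anything falls off the work surface, if the arm or the gripper's body presses on something with over 40 N, if the wrist force passes 120 N, or if a joint passes its speed limit or range.

## Robot

A 6-joint arm with a two-finger parallel gripper is mounted at the origin on the work surface; the furniture and walls round the work are solid. World frame = base frame: x ahead of the robot, y to its left, z up, the work surface at z = 0. Lengths are in m, angles in degrees, forces in N, time in s.
With the tool pointing down it reaches from about 0.4 to 0.925 m from the base axis. Payload 3.4 kg.
Tool frame: the origin (TCP) lies on the centre line of the jaws, within the pads' length; the fingertips stand 22 mm ahead of it and the grasp point (between the pads) lies 3 mm ahead of it (arm.tip_reach is the distance from the TCP to the fingertips, in m); z points along the fingers, y is the line along which they close (so a half turn about z gives the same grasp; the last joint's range is limited). The gripper opens to 85 mm and grips with 20 to 120 N. Pads are 22 mm wide; open, the fingers measure 114 mm over their backs; the gripper's body (76 mm by 85 mm) begins 54 mm behind the grasp point. The pads swing forward as they close: fully open they stand 13 mm farther back than shut.
Start: joints at [65.289, 17.578, 86.31, -0, 76.112, -4.211], TCP at [0.201, 0.539, 0.253] pointing down, gripper open.
Joint ranges: [-179.03, 179.03], [-60, 130.46], [8.19, 133.38], [-81.62, 261.62], [5.75, 156.47], [-153.77, 153.77]. Speed limits (degrees/s): [147.25, 147.25, 180, 180, 180, 180].

## Interface

Orientations are given as [roll, pitch, yaw] about the fixed x, y, z axes, in that order (R = Rz(yaw) Ry(pitch) Rx(roll)).
In Python, from cell import arm, vision gives the robot as it stands (arm), with the cameras (vision).
- The arm moves only by the shell command python3 nudge.py 'ROWS' [OPENING] [FORCE]. ROWS is a JSON list of rows, 1 to 5 of them, each an object with the fields x, y, z (the shift in m), rx, ry, rz (a rotation vector in degrees); a field left out counts as zero; each row is the pose to reach, as a shift and turn from the pose commanded when the command began, along the tool's axes at that moment; what a row does not reach only later rows make up. A row lasts 1/12 s, in which the tool goes at most 0.0417 m and 7.16 degrees, less where a joint would pass 70% of its speed; a pose out of reach is approached as far as the arm can. OPENING is the opening from 0.0 (shut) to 1.0 (fully open), set as the command begins (- or left out keeps the last). The fingers move at their own pace and stop on an object; FORCE is the grip in N (left out, the last holds). Time passes only in rows, so rows that do not move let the fingers close. It prints the time, the measured TCP pose, the force, the opening and the grip force at its end. Input that does not fit is refused with a message, and nothing moves.
- arm.get_state(): the state, without advancing time (a new reading comes with each control period).
- vision.camera(name): name is "scene" or "top"; returns a dict with "color" (480x640x3 uint8, blue, green, red), "range_z" (480x640 float32, m along the optical axis (not along the pixel's ray), 0 where there is no reading), "fx", "fy", "cx", "cy" (pixels), "k1" (the pictures are not rectified: a ray, as slopes to the right and down, at radius r is drawn at 1 + k1 r^2 times it, then the intrinsics apply), "origin" and "rotation" of the camera in the world. Camera axes: x right, y up, looking along -z (the intrinsics and any distortion apply to the point x, -y, -z); pixel columns grow to the right and rows downward; lengths in m; the calibration is good to about 2 mm. A picture is of the moment at which its call begins.
- arm.job_done(): hands the job in; it is judged then, once.
The state is a dict: "clock": time; "joint_pos": joint angles; "qd": joint speeds; "joint_torque": joint torques, N m; "tcp_pos": TCP position; "orientation": TCP orientation; "ft_force": force on the tool from outside, world axes, zero at the start; "moment": the same for the moment, N m; "opening": opening from 0.0 (shut) to 1.0 (fully open); "grip_force": force on a finger pad.
Only numpy, scipy, OpenCV 4.12 (cv2) and the standard library are available. Lean on these libraries where they do the work, as an engineer would, in place of code of your own. Each camera call takes 0.05 s, during which the arm holds its last target. There are 200 camera calls.

## Working session

There is one attempt and no reset: what is moved stays moved. The work goes in short steps, Python scripts to look and compute and a shell command to move; the robot and the scene stay as the last step left them, time stands still between calls to the robot, and variables do not carry over. Pictures are saved under pics/ and viewed, at most 10 in all, crops included, and the job is handed in when it is done.

```bash
ls; mkdir -p pics
cat > h.py <<'E'
import numpy as np, cv2
from cell import arm, vision
def shot(n,save=None):
    c=vision.camera(n)
    if save: cv2.imwrite('pics/'+save,c["color"])
    return c
def ray(c,u,v):
    xd,yd=(u-c["cx"])/c["fx"],(v-c["cy"])/c["fy"]
    x,y=xd,yd
    for _ in range(20):
        s=1+c["k1"]*(x*x+y*y); x,y=xd/s,yd/s
    return np.array(c["origin"]),np.array(c["rotation"])@np.array([x,-y,-1.])
def onz(c,u,v,z):
    o,d=ray(c,u,v); return o+d*(z-o[2])/d[2]
def pix(c,p):
    q=np.array(c["rotation"]).T@(np.array(p)-c["origin"]); x,y=q[0]/-q[2],-q[1]/-q[2]
    s=1+c["k1"]*(x*x+y*y); return c["fx"]*x*s+c["cx"],c["fy"]*y*s+c["cy"]
def pt(c,u,v):
    o,d=ray(c,u,v); return o+d*float(c["range_z"][int(v),int(u)])
def tri(c1,p1,c2,p2):
    o1,d1=ray(c1,*p1);o2,d2=ray(c2,*p2)
    t=np.linalg.lstsq(np.c_[d1,-d2],o2-o1,rcond=None)[0]
    a,b=o1+d1*t[0],o2+d2*t[1]; return (a+b)/2,np.linalg.norm(a-b)
E
python3 - <<'E'
from h import *
for n in("top","scene"):
    c=shot(n,n+"0.png"); print(n,c["fx"],c["cx"],c["cy"],c["k1"],c["origin"],np.round(c["rotation"],3).tolist())
print(arm.get_state())
E
```

```text
cell.py
nudge.py
pics
top 617.2067158743271 328.1343370824833 243.1117830631297 -0.03645118527003168 [0.23552585 0.01165305 1.47983404] [10.221, -0.698, -88.77]
scene 475.7417008087576 318.30689627480945 236.1927790833297 -0.05661388668912694 [ 0.11306533 -0.19847922  0.85222536] [29.574, -0.31, -61.316]
{'clock': 0.1, 'joint_pos': array([ 6.52897228e+01,  1.76202615e+01,  8.63757706e+01, -9.46510904e-05,
        7.61101971e+01, -4.21273215e+00]), 'qd': array([ 0.02689811, -0.17050725, -0.11179665, -0.01268577, -0.02091043,
        0.005674  ]), 'joint_torque': array([-2.88602547e-03, -4.58529711e+01, -2.52605617e+01, -1.71321926e-04,
        5.68648131e-03,  5.45389696e-06]), 'tcp_pos': array([0.20114327, 0.53805863, 0.25245441]), 'orientation': array([-1.79894051e+02, -7.71198200e-03,  1.59502471e+02]), 'ft_force': array([-0.0599021 , -0.39563076, -0.48400337]), 'moment': array([-0.01819904, -0.02838973, -0.04687163]), 'grip_force': 0.0, 'opening': 0.9995454706504404}
```

View pics/top0.png

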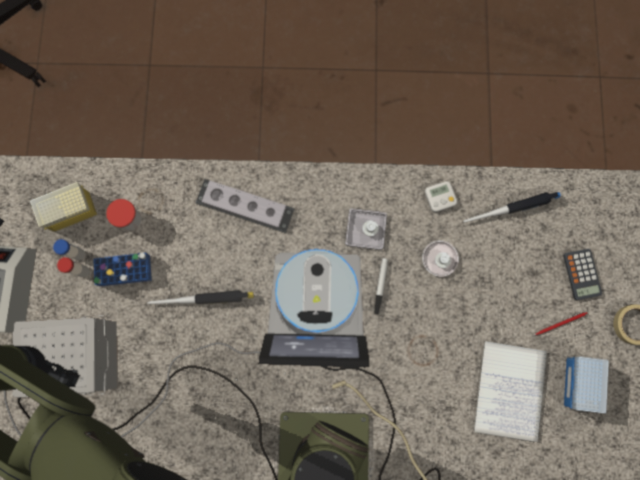

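View pics/scene0.png

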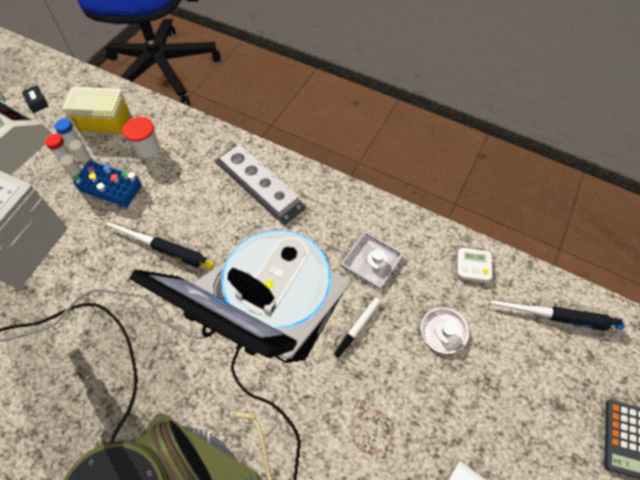

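The top view shows the gauge at about (245,205) with its holes from (216,193) to (270,212). The tray plug is at (371,228), the dish plug at (444,259), the timer at (440,197) and the marker at (381,285). The scene view shows the gauge at (260,183), the tray plug at (377,258) and the dish plug at (447,330). The camera rotations come as roll, pitch and yaw, so I'll convert them and zoom in.

```bash
python3 - <<'E'
s=open('h.py').read()
s=s.replace('    if save:','    c["rotation"]=Rotation.from_euler("xyz",c["rotation"],degrees=True).as_matrix()\n    if save:').replace('import numpy as np, cv2','import numpy as np, cv2\nfrom scipy.spatial.transform import Rotation')
open('h.py','w').write(s)
E
python3 - <<'E'
from h import *
t=shot("top");s=shot("scene")
a=cv2.resize(t["color"][170:275,190:400],None,fx=3.8,fy=2.8*3.8/2.8,interpolation=cv2.INTER_CUBIC)[:300*2]
b=cv2.resize(s["color"][135:290,205:415],None,fx=3.8,fy=3.8,interpolation=cv2.INTER_CUBIC)
cv2.imwrite("pics/t1.png",a);cv2.imwrite("pics/s1.png",b)
for n,p,q in(("tray",(371,228),(377,256)),("hL",(216,193),(237,158)),("hR",(270,212),(283,196)),("dish",(444,259),(447,330))):
    print(n,tri(t,p,s,q),pt(t,*p),pt(s,*q))
E
```

```text
tray (array([ 0.53370111, -0.10133669,  0.04367978]), np.float64(0.00011230523245563103)) [ 0.53579068 -0.10216414  0.03376928] [ 0.53721646 -0.1004709   0.03685513]
hL (array([0.61469216, 0.27482786, 0.025766  ]), np.float64(0.0013271337071737404)) [0.61857087 0.27673128 0.0128649 ] [0.62281664 0.28341495 0.01149622]
hR (array([0.57507759, 0.13879664, 0.02162928]), np.float64(0.008718268654717119)) [0.57484354 0.1430089  0.00927487] [0.58417884 0.14004242 0.01112825]
dish (array([ 0.46387376, -0.27507576,  0.036276  ]), np.float64(0.0023800889603013803)) [ 0.46378066 -0.27549998  0.03982347] [ 0.46297963 -0.2738991   0.03708816]
```

View pics/t1.png

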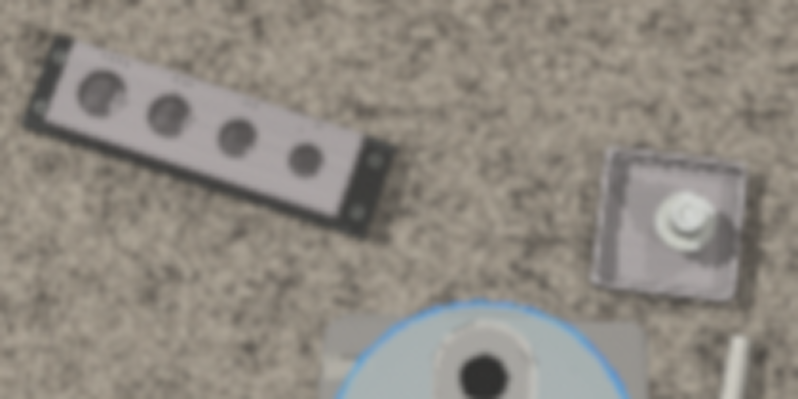

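View pics/s1.png

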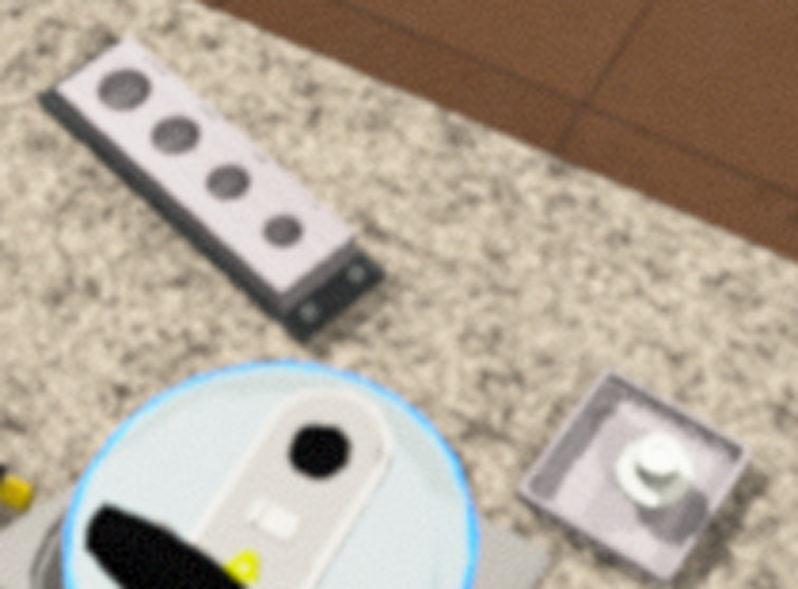

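Both crops show the smallest pocket at the right-hand end, nearest the tray: top crop (305,160), scene crop (283,230). The largest is at the left. The plug stands near the tray's middle, with its grip top at about (690,213) in the top crop and (657,455) in the scene crop. Next I'll get sub-pixel fits.

```bash
cat > m.py <<'E'
from h import *
Z=6
def holes(c,guess):
    g=cv2.cvtColor(c["color"],cv2.COLOR_BGR2GRAY); out=[]
    for u,v in guess:
        x0,y0=int(u)-9,int(v)-9
        p=cv2.resize(g[y0:y0+19,x0:x0+19],None,fx=Z,fy=Z,interpolation=cv2.INTER_CUBIC)
        k=p[19*Z//4:-19*Z//4,19*Z//4:-19*Z//4]
        th=(np.percentile(p,75)+np.percentile(k,15))/2
        cs,_=cv2.findContours((p<th).astype(np.uint8),cv2.RETR_EXTERNAL,cv2.CHAIN_APPROX_NONE)
        best=min(cs,key=lambda q:np.linalg.norm(q.mean((0,1))-9.5*Z)+(1e3 if len(q)<60 else 0))
        e=cv2.fitEllipse(cv2.convexHull(best)); out.append((x0+(e[0][0]+.5)/Z-.5,y0+(e[0][1]+.5)/Z-.5,e[1][0]/Z,e[1][1]/Z))
    return np.array(out)
if __name__=="__main__":
    np.set_printoptions(precision=4,suppress=True)
    t=shot("top");s=shot("scene")
    ht=holes(t,[(270.3,212.1),(252.4,206.3),(234.5,200.3),(216.8,194.5)])
    hs=holes(s,[(279.5,195.5),(265,182.9),(251.3,170.3),(237.6,158.4)])
    print(ht,hs)
    for a,b in zip(ht,hs):
        print(tri(t,a[:2],s,b[:2]),onz(t,*a[:2],.028)[:2],onz(s,*b[:2],.028)[:2])
    for c,n,(u,v) in((t,"top",(371,227)),(s,"scene",(377,257))):
        p=c["color"][v-14:v+15,u-14:u+15]; 
        big=cv2.resize(p,None,fx=12,fy=12,interpolation=cv2.INTER_CUBIC)
        cv2.imwrite(f"pics/plug_{n}.png",big)
    a,b=cv2.imread("pics/plug_top.png"),cv2.imread("pics/plug_scene.png")
    o=np.hstack([a,b]); o=np.clip((o.astype(float)-110)*1.75,0,255).astype(np.uint8)
    cv2.imwrite("pics/plug.png",o); print(o.shape, arm.tip_reach)
E
python3 m.py
```

```text
[[270.0077 211.6096   8.7626   8.9135]
 [251.9291 205.6591   9.4935  10.3756]
 [234.0071 199.7567  10.8646  11.5401]
 [216.1694 193.9474  12.0092  12.8506]] [[279.0691 195.2893   8.2834  10.3271]
 [264.7076 182.4713   9.1158  11.5011]
 [250.8733 170.0452   9.7673  12.8653]
 [237.3372 158.0439  10.6057  13.887 ]]
(array([0.5714, 0.1411, 0.0293]), np.float64(0.0005456934486063094)) [0.5715 0.1414] [0.5723 0.1414]
(array([0.5853, 0.1853, 0.0285]), np.float64(0.0006960486870656055)) [0.5852 0.1856] [0.5859 0.1853]
(array([0.599 , 0.2292, 0.0283]), np.float64(0.0008469050921799204)) [0.5988 0.2295] [0.5996 0.2291]
(array([0.6124, 0.2731, 0.0286]), np.float64(0.0007461557254626824)) [0.6123 0.2735] [0.6131 0.2732]
(348, 696, 3) 0.022
```

View pics/plug.png

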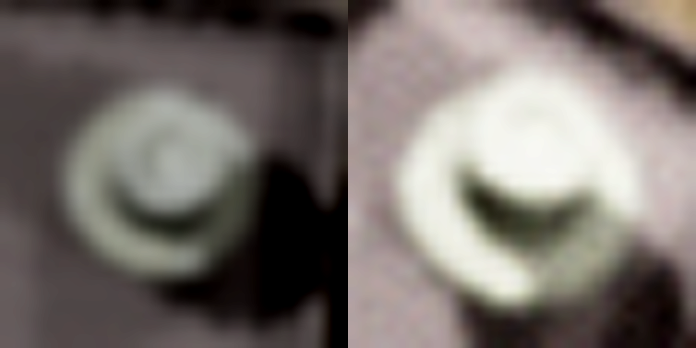

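The left half of the crop is the top view, with the grip top at about (170,155) and the flange at (160,183). The right half is the scene view, with the grip top at about (530,142) and the flange at (518,192). I'll triangulate both and work out the first moves.

Run:
```python
from h import *
np.set_printoptions(precision=4,suppress=True)
t=shot("top");s=shot("scene")
g=(370.7,225.4),(377.7,254.3); f=(369.8,227.8),(376.7,258.5)
print(tri(t,g[0],s,g[1]),onz(t,*g[0],.039)[:2],onz(s,*g[1],.039)[:2])
print(tri(t,f[0],s,f[1]),onz(t,*f[0],.019)[:2],onz(s,*f[1],.019)[:2])
print(pt(t,340,214),pt(t,375,242),pt(t,350,240))
st=arm.get_state();R=Rotation.from_euler("xyz",st["orientation"],degrees=True).as_matrix()
print(R, R.T@(np.array([.534,-.1005,.15])-st["tcp_pos"]))
```

```text
(array([ 0.541 , -0.1006,  0.038 ]), np.float64(0.0010215848707108663)) [ 0.541 -0.101] [ 0.5401 -0.1003]
(array([ 0.5385, -0.1004,  0.0238]), np.float64(0.0008132861320000913)) [ 0.5393 -0.1004] [ 0.5412 -0.1002]
[ 0.5763 -0.0283 -0.0007] [ 0.5081 -0.1149  0.0004] [ 0.5112 -0.0537  0.0025]
[[-0.9367  0.3502 -0.0001]
 [ 0.3502  0.9367 -0.0003]
 [ 0.     -0.0003 -1.    ]] [-0.5354 -0.482   0.1033]
```

```bash
python3 nudge.py '[{"x":-0.04},{"x":-0.08},{"x":-0.12},{"x":-0.16},{"x":-0.2}]'
python3 nudge.py '[{"x":-0.028,"y":-0.028},{"x":-0.056,"y":-0.056},{"x":-0.085,"y":-0.084},{"x":-0.114,"y":-0.112},{"x":-0.142,"y":-0.14}]'
python3 nudge.py '[{"x":-0.02,"y":-0.034},{"x":-0.04,"y":-0.068},{"x":-0.06,"y":-0.102},{"x":-0.08,"y":-0.136},{"x":-0.1,"y":-0.17}]'
python3 nudge.py '[{"x":-0.02,"y":-0.034},{"x":-0.04,"y":-0.068},{"x":-0.06,"y":-0.102},{"x":-0.08,"y":-0.136},{"x":-0.1,"y":-0.17}]'
python3 nudge.py '[{"rz":-3},{"rz":-3}]'
```

```text
clock: 0.82
tcp_pos: [0.3901, 0.4678, 0.2534]
orientation: [180.0, 0.0, 159.5]
ft_force: [0.1, 0.8, 0.7]
opening: 1.0
grip_force: 0.0
clock: 1.23
tcp_pos: [0.4734, 0.2859, 0.2534]
orientation: [180.0, 0.0, 159.5]
ft_force: [0.3, 0.2, -0.8]
opening: 0.999
grip_force: 0.0
clock: 1.65
tcp_pos: [0.5068, 0.0916, 0.2535]
orientation: [180.0, 0.0, 159.5]
ft_force: [0.4, -0.4, -0.1]
opening: 1.001
grip_force: 0.0
clock: 2.07
tcp_pos: [0.541, -0.1028, 0.2535]
orientation: [180.0, 0.0, 159.5]
ft_force: [0.7, 0.5, -0.0]
opening: 0.995
grip_force: 0.0
clock: 2.23
tcp_pos: [0.5413, -0.1034, 0.2532]
orientation: [-180.0, 0.0, 162.3]
ft_force: [0.3, -0.3, -0.4]
opening: 1.003
grip_force: 0.0
```

```bash
python3 nudge.py '[{"x":0.0017,"y":0.0025,"z":0.03},{"x":0.0017,"y":0.0025,"z":0.07},{"x":0.0017,"y":0.0025,"z":0.11},{"x":0.0017,"y":0.0025,"z":0.15},{"x":0.0017,"y":0.0025,"z":0.17}]' .5 20
python3 nudge.py '[{"z":0.015},{"z":0.03},{"z":0.038},{"z":0.038},{"z":0.038}]'
python3 - <<'E'
from h import *
t=shot("top");s=shot("scene")
a=t["color"][185:270,320:425];b=s["color"][215:300,325:430]
cv2.imwrite("pics/g1.png",cv2.resize(np.hstack([a,b]),None,fx=3.8,fy=3.8,interpolation=cv2.INTER_CUBIC))
E
```

```text
clock: 2.65
tcp_pos: [0.537, -0.0958, 0.0795]
orientation: [180.0, -0.4, 162.5]
ft_force: [-0.9, 0.1, -0.6]
opening: 0.496
grip_force: 0.0
clock: 3.07
tcp_pos: [0.54, -0.0972, 0.0454]
orientation: [180.0, -0.0, 162.5]
ft_force: [0.3, -0.4, -0.5]
opening: 0.499
grip_force: 0.0
```

View pics/g1.png

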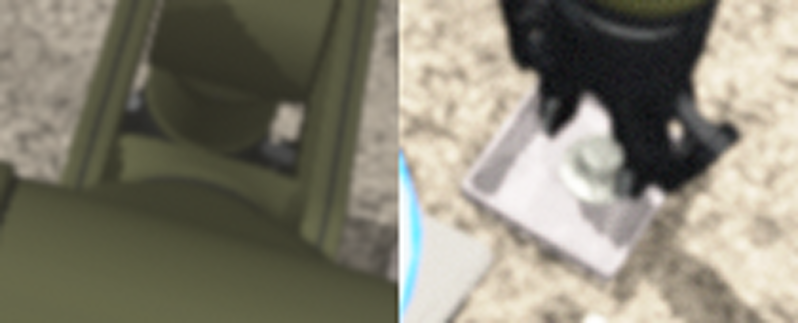

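The scene half shows the fingers at about (555,125) and (640,185), either side of the grip at (600,155). In the top view the arm hides the plug. I'll correct by 3 mm and squeeze.

```bash
python3 nudge.py '[{"x":-0.001,"y":-0.003},{"x":-0.001,"y":-0.003}]'
python3 nudge.py '[{},{},{},{},{}]' 0 20
python3 nudge.py '[{},{},{}]'
```

```text
clock: 3.33
tcp_pos: [0.541, -0.1016, 0.0464]
orientation: [-180.0, 0.1, 162.5]
ft_force: [-0.1, -0.4, 0.2]
opening: 0.501
grip_force: 0.0
clock: 3.75
tcp_pos: [0.5405, -0.1014, 0.046]
orientation: [-180.0, 0.1, 162.5]
ft_force: [-0.1, -0.5, 5.7]
opening: 0.248
grip_force: 19.6
clock: 4.0
tcp_pos: [0.5405, -0.1014, 0.046]
orientation: [-180.0, 0.1, 162.5]
ft_force: [-0.6, -0.1, 5.7]
opening: 0.242
grip_force: 19.6
```

```bash
python3 nudge.py '[{},{},{}]' .5
python3 nudge.py '[{"rz":7},{"rz":14},{"rz":21},{"rz":28},{"rz":35}]'
python3 nudge.py '[{"rz":7},{"rz":14},{"rz":21},{"rz":28},{"rz":35}]'
python3 nudge.py '[{"rz":7},{"rz":14},{"rz":20},{"rz":20},{"rz":20}]'
python3 nudge.py '[{},{},{},{},{}]' 0 30
python3 nudge.py '[{},{},{}]'
```

```text
clock: 4.25
tcp_pos: [0.5399, -0.101, 0.0451]
orientation: [180.0, -0.0, 162.5]
ft_force: [0.0, -0.7, -0.3]
opening: 0.502
grip_force: 0.0
clock: 4.67
tcp_pos: [0.5399, -0.101, 0.045]
orientation: [-180.0, -0.0, 127.2]
ft_force: [0.3, 0.0, 0.8]
opening: 0.506
grip_force: 0.0
clock: 5.08
tcp_pos: [0.5399, -0.101, 0.045]
orientation: [-180.0, -0.0, 92.2]
ft_force: [-0.1, 0.1, -0.4]
opening: 0.499
grip_force: 0.0
clock: 5.5
tcp_pos: [0.54, -0.101, 0.0451]
orientation: [-180.0, -0.0, 72.7]
ft_force: [0.5, 0.1, 0.2]
opening: 0.497
grip_force: 0.0
clock: 5.92
tcp_pos: [0.5401, -0.1011, 0.0453]
orientation: [-180.0, -0.0, 72.5]
ft_force: [-0.5, -0.6, 0.5]
opening: 0.243
grip_force: 29.3
clock: 6.17
tcp_pos: [0.5401, -0.1011, 0.0453]
orientation: [-180.0, -0.0, 72.5]
ft_force: [0.0, 0.5, 1.5]
opening: 0.244
grip_force: 29.3
```

```bash
python3 nudge.py '[{"z":-0.015},{"z":-0.03},{"z":-0.05},{"z":-0.07},{"z":-0.07}]'
python3 nudge.py '[{"x":0.03,"y":-0.005},{"x":0.06,"y":-0.01},{"x":0.09,"y":-0.015},{"x":0.12,"y":-0.02},{"x":0.15,"y":-0.025}]'
python3 nudge.py '[{"x":0.03,"y":-0.006},{"x":0.06,"y":-0.012},{"x":0.08,"y":-0.016},{"x":0.0905,"y":-0.018},{"x":0.0905,"y":-0.018}]'
python3 nudge.py '[{},{},{},{}]'
python3 - <<'E'
from h import *
s=shot("scene"); st=arm.get_state(); print(st["tcp_pos"],st["orientation"],st["ft_force"])
p=st["tcp_pos"].copy(); u,v=map(int,pix(s,p-[0,0,.03])); print(u,v,pix(s,p-[0,0,.0433-.017]),pix(s,p-[0,0,.0433]))
cv2.imwrite("pics/p1.png",cv2.resize(s["color"][v-24:v+26,u-30:u+35],None,fx=11,fy=11,interpolation=cv2.INTER_CUBIC))
E
```

```text
clock: 6.58
tcp_pos: [0.5427, -0.1018, 0.1187]
orientation: [179.6, -0.0, 72.5]
ft_force: [0.8, 0.3, -0.6]
opening: 0.244
grip_force: 29.4
clock: 7.0
tcp_pos: [0.5611, 0.0507, 0.1145]
orientation: [-180.0, 0.0, 72.5]
ft_force: [0.6, -0.1, -0.4]
opening: 0.237
grip_force: 29.4
clock: 7.42
tcp_pos: [0.5714, 0.1432, 0.1146]
orientation: [-180.0, -0.0, 72.7]
ft_force: [-0.3, -1.0, -0.3]
opening: 0.241
grip_force: 29.4
clock: 7.75
tcp_pos: [0.5713, 0.1398, 0.1153]
orientation: [-180.0, 0.0, 72.4]
ft_force: [-0.4, -0.4, -0.8]
opening: 0.241
grip_force: 29.4
[0.57143004 0.13994195 0.11532469] [-1.79995503e+02  1.56303012e-02  7.24080266e+01] [ 0.9235387  -1.20603963 -0.44856532]
277 179 (np.float64(277.44340731903543), np.float64(178.4233371643331)) (np.float64(278.0229939876261), np.float64(183.47445734895737))
```

View pics/p1.png

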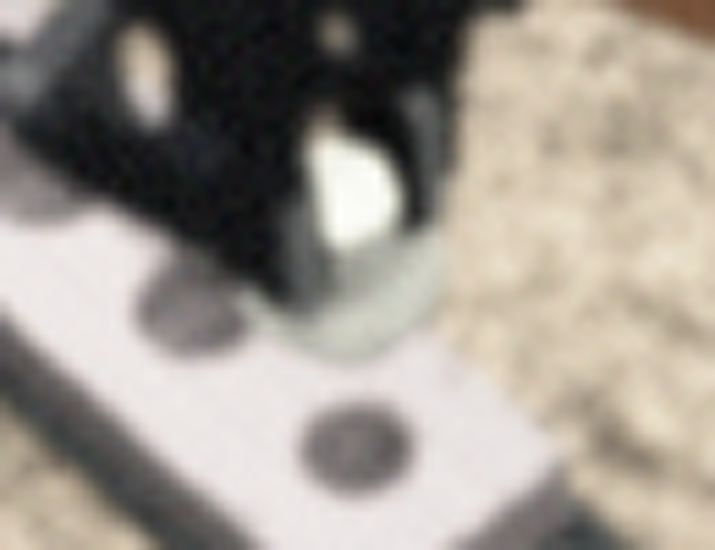

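The crop shows the plug held upright over the block, with its flange bottom at about (350,360) and pocket 1 clear below at (355,448). That agrees with the measured pose to about 1 mm. I'll go down gently onto pocket 1.

```bash
python3 nudge.py '[{"x":0.0013,"z":0.01},{"x":0.0013,"z":0.02},{"x":0.0013,"z":0.03},{"x":0.0013,"z":0.036},{"x":0.0013,"z":0.038}]'
python3 nudge.py '[{"z":0.001},{"z":0.002},{"z":0.003},{"z":0.003}]'
python3 nudge.py '[{"z":0.001},{"z":0.001}]'
python3 nudge.py '[{"z":0.0005},{"z":0.001},{"z":0.001}]'
```

```text
clock: 8.22
tcp_pos: [0.5705, 0.1421, 0.0752]
orientation: [-179.8, 0.1, 72.5]
ft_force: [0.0, -0.4, 0.4]
opening: 0.24
grip_force: 29.4
clock: 8.55
tcp_pos: [0.5721, 0.1425, 0.0744]
orientation: [180.0, -0.0, 72.5]
ft_force: [-0.9, -0.3, -0.0]
opening: 0.239
grip_force: 29.4
clock: 8.72
tcp_pos: [0.572, 0.1425, 0.0735]
orientation: [180.0, -0.0, 72.5]
ft_force: [-0.5, 0.1, -1.8]
opening: 0.245
grip_force: 29.4
clock: 8.97
tcp_pos: [0.5718, 0.1424, 0.0723]
orientation: [180.0, -0.0, 72.5]
ft_force: [-0.5, 1.0, -0.0]
opening: 0.242
grip_force: 29.4
```

```bash
python3 nudge.py '[{"x":-0.001},{"x":-0.001,"z":0.0005},{"x":-0.001,"z":0.0005}]'
python3 nudge.py '[{"z":0.0005},{"z":0.0005}]'
python3 nudge.py '[{"z":0.0005},{"z":0.0005}]'
```

```text
clock: 9.22
tcp_pos: [0.5715, 0.1414, 0.0717]
orientation: [-180.0, 0.0, 72.5]
ft_force: [0.2, -0.3, -0.4]
opening: 0.243
grip_force: 29.4
clock: 9.38
tcp_pos: [0.5716, 0.1415, 0.0713]
orientation: [180.0, -0.0, 72.5]
ft_force: [1.6, 0.5, -0.3]
opening: 0.244
grip_force: 29.5
clock: 9.55
tcp_pos: [0.5716, 0.1415, 0.0713]
orientation: [180.0, -0.0, 72.5]
ft_force: [-1.2, 0.0, 2.3]
opening: 0.236
grip_force: 29.8
```

```bash
python3 nudge.py '[{"z":0.0003},{"z":0.0003}]'
python3 nudge.py '[{"x":0.0012},{"x":0.0012,"y":0.0012},{"y":0.0012},{"x":-0.0012,"y":0.0012},{"x":-0.0012}]'
python3 nudge.py '[{"y":-0.0012},{"x":0.0012,"y":-0.0012},{"x":0.0024,"y":-0.0012},{"x":0.0012},{"x":0.0012}]'
```

```text
clock: 9.72
tcp_pos: [0.5716, 0.1415, 0.0712]
orientation: [180.0, -0.0, 72.5]
ft_force: [-0.9, 0.3, 5.6]
opening: 0.238
grip_force: 30.0
clock: 10.13
tcp_pos: [0.5718, 0.1409, 0.0713]
orientation: [179.9, -0.1, 72.5]
ft_force: [0.3, 1.7, 3.8]
opening: 0.243
grip_force: 29.7
clock: 10.55
tcp_pos: [0.5717, 0.1415, 0.0712]
orientation: [180.0, -0.0, 72.5]
ft_force: [-1.0, 0.3, 8.3]
opening: 0.237
grip_force: 30.2
```

Pocket 1 doesn't take it: it stays on the rim at TCP z 0.0713 under a gentle feel. Next is pocket 2.

```bash
python3 nudge.py '[{"z":-0.004},{"z":-0.008},{"x":0.02,"z":-0.008},{"x":0.04,"z":-0.008},{"x":0.0462,"z":-0.008}]'
python3 nudge.py '[{},{},{"z":0.004},{"z":0.006},{"z":0.006}]'
python3 nudge.py '[{"z":0.001},{"z":0.001},{"z":0.0015},{"z":0.0015},{"z":0.0015}]'
```

```text
clock: 10.97
tcp_pos: [0.5864, 0.1875, 0.0786]
orientation: [180.0, -0.1, 72.5]
ft_force: [0.8, -0.5, -0.6]
opening: 0.242
grip_force: 29.5
clock: 11.38
tcp_pos: [0.5845, 0.1846, 0.0716]
orientation: [-179.9, 0.1, 72.5]
ft_force: [-0.8, -0.2, -1.3]
opening: 0.241
grip_force: 29.5
clock: 11.8
tcp_pos: [0.5855, 0.1855, 0.0711]
orientation: [180.0, -0.0, 72.5]
ft_force: [0.9, 0.6, -0.3]
opening: 0.244
grip_force: 29.5
```

```bash
python3 nudge.py '[{"z":0.0005},{"z":0.0009},{"z":0.0009}]'
python3 nudge.py '[{"x":0.0008},{"x":0.0008},{"x":0.0008,"y":0.0008},{"y":0.0008},{"y":0.0008}]'
python3 nudge.py '[{"x":-0.0008},{"x":-0.0008,"y":-0.0008},{"x":-0.0008,"y":-0.0016},{"y":-0.0016},{"y":-0.0016}]'
python3 nudge.py '[{"x":0.0008},{"x":0.0008},{"x":0.0016},{"x":0.0016,"y":0.0008},{"x":0.0016,"y":0.0008}]'
```

```text
clock: 12.05
tcp_pos: [0.5854, 0.1856, 0.0701]
orientation: [-180.0, 0.0, 72.5]
ft_force: [0.3, 0.4, -0.0]
opening: 0.243
grip_force: 29.5
clock: 12.47
tcp_pos: [0.586, 0.1853, 0.07]
orientation: [-180.0, -0.0, 72.5]
ft_force: [-1.0, -0.7, -0.7]
opening: 0.239
grip_force: 29.4
clock: 12.88
tcp_pos: [0.5849, 0.1858, 0.0702]
orientation: [180.0, -0.0, 72.5]
ft_force: [-0.7, 0.0, -0.4]
opening: 0.24
grip_force: 29.4
clock: 13.3
tcp_pos: [0.5856, 0.1866, 0.07]
orientation: [-180.0, 0.1, 72.5]
ft_force: [-0.6, -3.3, 2.0]
opening: 0.241
grip_force: 29.6
```

With z below the rim and almost no force, the spigot seems to have found hole 2 already. I'll re-centre and go down slowly, watching the force.

```bash
python3 nudge.py '[{"x":-0.0016},{"x":-0.0016},{"x":-0.0016,"z":0.0005},{"x":-0.0016,"z":0.001},{"x":-0.0016,"z":0.001}]'
python3 nudge.py '[{"z":0.0005},{"z":0.001},{"z":0.001}]'
```

```text
clock: 13.72
tcp_pos: [0.5855, 0.1858, 0.069]
orientation: [180.0, -0.0, 72.5]
ft_force: [0.6, -0.9, -0.6]
opening: 0.238
grip_force: 29.5
clock: 13.97
tcp_pos: [0.5855, 0.1857, 0.068]
orientation: [180.0, -0.0, 72.5]
ft_force: [-0.2, -0.5, 0.2]
opening: 0.245
grip_force: 29.5
```

```bash
python3 nudge.py '[{"z":0.001},{"z":0.002},{"z":0.003},{"z":0.004},{"z":0.004}]'
python3 nudge.py '[{"z":0.001},{"z":0.002},{"z":0.003},{"z":0.004},{"z":0.004}]'
python3 nudge.py '[{"z":0.0005},{"z":0.001},{"z":0.001}]'
```

```text
clock: 14.38
tcp_pos: [0.5853, 0.1856, 0.0638]
orientation: [-180.0, 0.0, 72.5]
ft_force: [0.3, 0.8, -1.0]
opening: 0.243
grip_force: 29.5
clock: 14.8
tcp_pos: [0.5853, 0.1855, 0.0599]
orientation: [-180.0, 0.0, 72.5]
ft_force: [-0.4, -0.4, -0.5]
opening: 0.245
grip_force: 29.5
clock: 15.05
tcp_pos: [0.5855, 0.1856, 0.0594]
orientation: [180.0, -0.0, 72.5]
ft_force: [-1.1, -0.9, 1.9]
opening: 0.241
grip_force: 29.6
```

```bash
python3 nudge.py '[{"z":0.0004},{"z":0.0004},{"z":0.0004}]'
python3 nudge.py '[{},{},{},{}]' .5
python3 nudge.py '[{"z":-0.01},{"z":-0.03},{"z":-0.06},{"z":-0.1},{"z":-0.14}]'
python3 nudge.py '[{"y":-0.04},{"y":-0.08},{"y":-0.12},{"y":-0.15},{"y":-0.15}]'
python3 - <<'E'
from h import *
t=shot("top");s=shot("scene")
a=t["color"][170:255,185:305];b=s["color"][130:215,205:325]
cv2.imwrite("pics/end.png",cv2.resize(np.hstack([a,b]),None,fx=3.3,fy=3.3,interpolation=cv2.INTER_CUBIC))
E
```

```text
clock: 15.3
tcp_pos: [0.5855, 0.1856, 0.0593]
orientation: [180.0, -0.0, 72.5]
ft_force: [-1.6, -0.8, 5.1]
opening: 0.237
grip_force: 30.0
clock: 15.63
tcp_pos: [0.5854, 0.1855, 0.0584]
orientation: [-180.0, 0.0, 72.5]
ft_force: [0.6, 0.1, -0.1]
opening: 0.499
grip_force: 0.0
clock: 16.05
tcp_pos: [0.5845, 0.1853, 0.1998]
orientation: [-179.9, 0.1, 72.5]
ft_force: [1.1, -0.3, -1.0]
opening: 0.498
grip_force: 0.0
clock: 16.47
tcp_pos: [0.4353, 0.2309, 0.199]
orientation: [-179.7, 0.1, 72.6]
ft_force: [-0.4, 0.8, -0.4]
opening: 0.502
grip_force: 0.0
```

View pics/end.png

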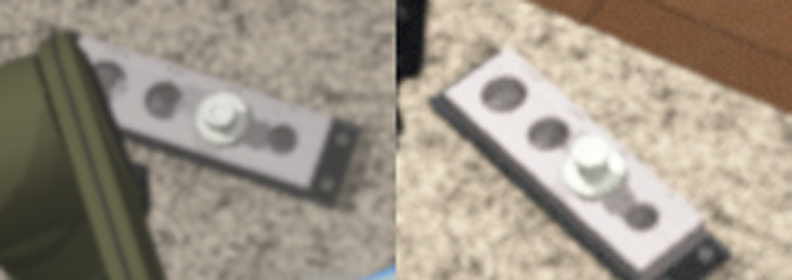

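The plug stands upright in pocket 2, at (222,118) in the top half and (593,165) in the scene half. Its flange is flat on the block, and pocket 1 beside it is empty. Handing in.

```bash
python3 nudge.py '[{},{},{}]' | head -1
python3 -c "from cell import arm, vision; print(arm.job_done())"
```

```text
clock: 16.82
the job is handed in; nothing more can be done
None
```

The tray plug would not go into pocket 1 and is now fully home in pocket 2, flange flat on the block and released; I saw no contact reading above about 8 N, and the job is handed in at about 17 s.

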